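# Spin-check a fume extractor fan and stop it at the pointer

## Task

The extractor fan lying open on the blue mat has a new bearing: with a fingertip, flick its wheel so that it coasts round untouched for at least two seconds, then brake it with a fingertip so that the metal lug on the wheel stands in line with the fixed pointer on the fan's base. Finish while holding: the fingertip still rests on the stopped wheel and keeps it there. Only touch the wheel, do not pinch or lift anything, and leave the fan and the things around it where they are.

Things in the scene. Friction and masses are not known exactly. Their poses are not given: they have to be found in the camera images.
- fan: the loose 1.8 kg fan: a white square base plate 220 x 220 x 10 mm lying on the 4 mm mat, a motor in the middle and the horizontal wheel over it. Origin: centre of the plate's underside; z up, x towards the pointer. The wheel's vertical axis passes through the origin.
- hub (a point): centre of the wheel at the height of its flat top face, 68 mm above the plate's underside; x along the lug. The wheel: grey plastic, 180 mm across, about 0.45 kg, vanes underneath; the top face is smooth but for a hub boss (28 mm across, 4 mm tall) and the one lug, so a fingertip 20 to 55 mm from the axis never meets the lug.
- lug (a point): middle of the lug's outer end, 85 mm from the axis and 7 mm above the wheel's top face. The lug is the only raised block near the rim: bright metal, 26 mm long radially (59 to 85 mm from the axis), 12 mm wide, 14 mm tall over the wheel's top face; it is firmly fixed and can be pushed sideways to drive the wheel.
- pointer (a point): tip of the fixed pointer: a white post (16 mm wide) on the middle of one edge of the base plate, just outside the rim, ending in a point that looks at the axis; tip 94 mm from the axis, 9 mm above the wheel's top face, post top 14 mm above that face.
- wheel (a joint): turn of the wheel in rad, growing counter-clockwise from above and counting on over full turns; 0 and every multiple of 2 pi put the lug at the pointer. Unlimited and free either way: a flicked wheel coasts for ten seconds or more; a light fingertip press on the flat top face stops it almost at once and can drag it round.
- spacer_a_mid (a point): middle (half-way up) of a loose brass spacer, 18 mm across, 24 mm tall, standing on one corner of the fan's base plate; to be left alone
- spacer_b_mid (a point): the same for a second brass spacer on the opposite corner of the base plate; to be left alone
- screwdriver_mid (a point): a screwdriver lying on the bench right of the mat, to be left alone
- screw_cup_mid (a point): an open aluminium cup, 60 mm across, 40 mm tall, left of the mat, to be left alone
- flux_jar_mid (a point): an amber jar, 48 mm across, 60 mm tall, right of the mat, to be left alone
- grille_mid (a point): the fan's removed white grille, 200 mm square, 12 mm thick, lying left of the mat, near the robot, to be left alone
- bearing_tin_mid (a point): a flat steel tin, 52 mm across, 22 mm tall, by the left edge of the mat, to be left alone

How it is judged:
By the outcome, as a careful person would: the job done as asked, in the order asked, and still so for the second after the job is handed in, while the arm keeps its last pose, push and grip.
It also fails if it takes over 42 s, if anything falls off the work surface, if the arm or the gripper's body presses on something with over 40 N, if the wrist force passes 120 N, or if a joint passes its speed limit or range.

## Robot

A 6-joint arm with a two-finger parallel gripper is mounted at the origin on the work surface. World frame = base frame: x ahead of the robot, y to its left, z up, the work surface at z = 0. Lengths are in m, angles in rad, forces in N, time in s.
With the tool pointing down it reaches from about 0.35 to 1 m from the base axis. Payload 7.1 kg.
Tool frame: the origin (TCP) lies between the finger pads; the fingertips stand 22 mm ahead of it and the grasp point (between the pads) lies 3 mm ahead of it; z points along the fingers, y is the line along which they close (so a half turn about z gives the same grasp; the last joint's range is limited). The gripper opens to 85 mm and grips with 20 to 120 N. Pads are 22 mm wide; open, the fingers measure 114 mm over their backs; the gripper's body (76 mm by 85 mm) begins 54 mm behind the grasp point. The pads swing forward as they close: fully open they stand 13 mm farther back than shut.
Start: joints at [-1.353, 0.423, 1.63, -0, 1.089, -0.019], TCP at [0.147, -0.608, 0.253] pointing down, gripper open.
Joint ranges: [-3, 3], [-0.9, 2.11], [0.09, 2.58], [-1.31, 4.45], [0.11, 2.69], [-2.54, 2.54]. Speed limits (rad/s): [2.39, 2.39, 3.01, 3.14, 3.14, 3.14].

## Interface

Orientations are given as a rotation vector (axis times angle).
In Python, from rig import manip gives the robot as it stands. The module is installed in compiled form; this text tells all that it offers. Calls block until the motion is done:
- manip.move_to(position, orientation): joint-space move of the TCP to a pose.
- manip.servo_line(position, orientation=None, rate=0.15): straight line of the TCP; orientation=None keeps the orientation; rate is the mean speed in m/s.
- manip.set_joints(angles): joint-space move.
- manip.command_gripper(opening, f_grip=None): finger opening in m; f_grip is the grip in N (None keeps the last); returns when the fingers have stopped.
- manip.hold(seconds).
- manip.solve_ik(position, orientation): joint angles nearest the present ones, or None.
- manip.camera(name): name is "side" or "top"; returns a dict with "image" (400x640x3 uint8, red, green, blue), "fx", "fy", "cx", "cy" (pixels), "k1" (the pictures are not rectified: a ray, as slopes to the right and down, at radius r is drawn at 1 + k1 r^2 times it, then the intrinsics apply), "cam_to_world" (4x4, takes a point from camera to world coordinates). Camera axes: x right, y down, z forward; pixel columns grow to the right and rows downward; lengths in m; the calibration is good to about 2 mm. A picture is of the moment at which its call begins. There is no depth.
A pose or a line that the arm cannot do raises manip.IKError and nothing moves.
- manip.sign_off(): hands the job in; it is judged then, once.
Readings, each from a call of its own:
- manip.get_time(): time.
- manip.get_joint_positions(): joint angles.
- manip.get_joint_vel(): joint speeds.
- manip.get_tau(): joint torques, N m.
- manip.get_position(): TCP position.
- manip.get_ee_rot(): TCP orientation.
- manip.get_contact_force(): force on the tool from outside, world axes, zero at the start.
- manip.get_torque(): the same for the moment, N m.
- manip.get_width(): finger opening in m.
- manip.get_grip_force(): force on a finger pad.
Only numpy, scipy, OpenCV 4.12 (cv2) and the standard library are available. Lean on these libraries where they do the work, as an engineer would, in place of code of your own. Each camera call takes 0.05 s, during which the arm holds its last target. There are 200 camera calls.

## Working session

There is one attempt and no reset: what is moved stays moved. The work goes in short steps, each a Python script; the robot and the scene stay as the last script left them, time stands still between calls to the robot, and variables do not carry over. Pictures are saved under pics/ and viewed, at most 10 in all, crops included, and the job is handed in when it is done.

```bash
mkdir -p pics; python3 - <<'E'
from rig import manip
import cv2,json,numpy as np
for n in("top","side"):
    c=manip.camera(n); cv2.imwrite(f"pics/{n}0.png",c["image"][:,:,::-1])
    print(n,c["fx"],c["fy"],c["cx"],c["cy"],c["k1"],np.round(c["cam_to_world"],4).tolist())
print(manip.get_time(),manip.get_ee_rot(),manip.get_contact_force(),manip.get_width())
E
```

```text
top 373.5624723494865 373.5624723494865 318.38276299700055 194.90243788735899 -0.05900476940505209 [[0.0084, -0.9984, 0.0553, 0.4408], [-0.9999, -0.0092, -0.0145, 0.0211], [0.015, -0.0552, -0.9984, 1.1301], [0.0, 0.0, 0.0, 1.0]]
side 516.4352719803828 516.4352719803828 318.2880208662264 206.36462107353856 0.05155993438935748 [[-0.8751, -0.366, 0.3166, 0.1141], [-0.4839, 0.6537, -0.5818, 0.7216], [0.006, -0.6623, -0.7492, 1.0218], [0.0, 0.0, 0.0, 1.0]]
0.1 [-3.11815040e+00 -3.70906635e-01  2.07249345e-04] [0.83862446 0.09609989 0.42703966] 0.08523404515766704
```

View pics/top0.png

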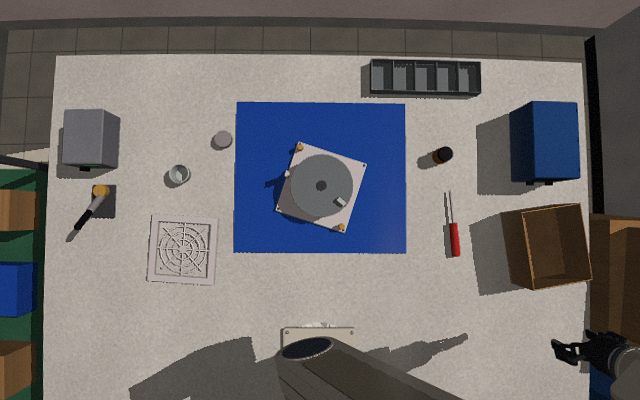

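View pics/side0.png

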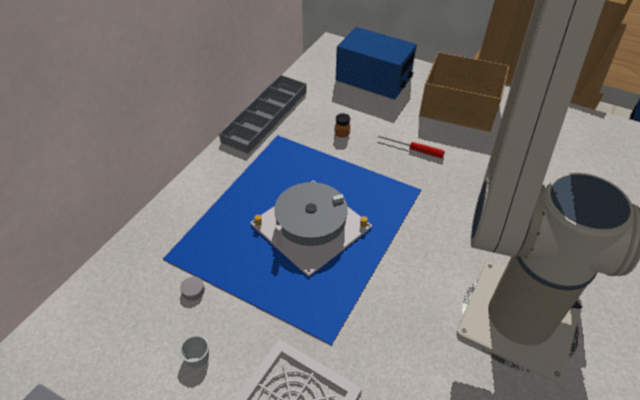

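Top view: wheel centre at about (321,186), lug at (340,202), pointer at (287,174). Side view: hub (311,208), lug (338,200), pointer (278,230). I'll enlarge the fan in both.

```bash
cat > h.py <<'E'
import numpy as np,cv2
def ray(c,uv):
    d=(np.array(uv,float)-[c["cx"],c["cy"]])/[c["fx"],c["fy"]]; s=d.copy()
    for _ in range(30): s=d/(1+c["k1"]*(s@s))
    M=c["cam_to_world"]; return M[:3,3],M[:3,:3]@np.array([s[0],s[1],1])
def onz(c,uv,z):
    o,r=ray(c,uv); return o+r*(z-o[2])/r[2]
def proj(c,p):
    M=c["cam_to_world"]; q=M[:3,:3].T@(np.array(p)-M[:3,3]); s=q[:2]/q[2]
    return s*(1+c["k1"]*(s@s))*c["fx"]+[c["cx"],c["cy"]]
def tri(c1,u1,c2,u2):
    o1,r1=ray(c1,u1);o2,r2=ray(c2,u2)
    t=np.linalg.lstsq(np.stack([r1,-r2],1),o2-o1,rcond=None)[0]
    a,b=o1+t[0]*r1,o2+t[1]*r2; return (a+b)/2,np.linalg.norm(a-b)
E
python3 - <<'E'
import cv2,numpy as np
a=cv2.imread("pics/top0.png")[132:242,266:376]; b=cv2.imread("pics/side0.png")[170:280,246:376]
A=cv2.resize(a,(385,385),interpolation=cv2.INTER_CUBIC);B=cv2.resize(b,(400,338),interpolation=cv2.INTER_CUBIC)
o=np.zeros((385,785,3),np.uint8);o[:,:385]=A;o[:338,385:]=B;cv2.imwrite("pics/crop0.png",o)
E
```

```text
(no output)
```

View pics/crop0.png

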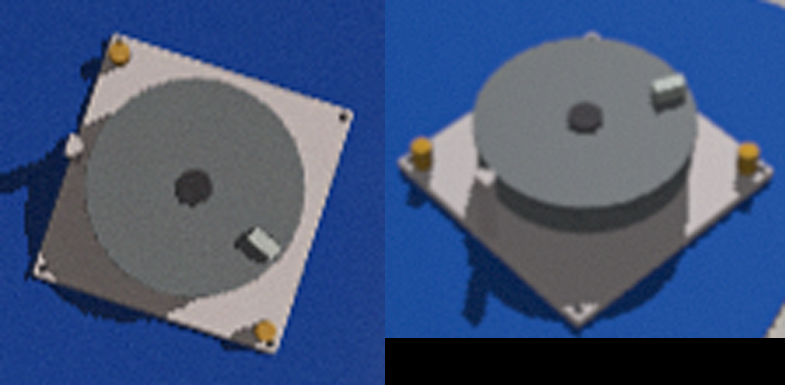

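Top crop: boss (193,187), lug (262,244), pointer (74,145), and plate corners (114,34), (353,106), (275,353), (35,275). Side crop: boss (200,116), lug (284,92), pointer (100,175). Next I measure these properly.

```bash
cat >> h.py <<'E'
def lugpix(img,c,hub,R0=.055,R1=.092):
    """centroid of bright pixels inside the annulus of the wheel where the lug runs, at lug-top height"""
    z=hub[2]+.008; a=np.linspace(0,2*np.pi,60)
    ring=lambda r,dz:np.array([proj(c,[hub[0]+r*np.cos(t),hub[1]+r*np.sin(t),hub[2]+dz]) for t in a]).round().astype(np.int32)
    m=np.zeros(img.shape[:2],np.uint8); cv2.fillPoly(m,[ring(.086,.010)],255); cv2.fillPoly(m,[ring(.05,.010)],0)
    b=((img.min(2)>150)*m).astype(np.uint8); n,l,s,ce=cv2.connectedComponentsWithStats(b)
    if n<2: return None
    i=1+s[1:,4].argmax(); return ce[i],s[i,4]
def lugang(cam,hub,amin=8):
    r=lugpix(cam["image"],cam,hub)
    if r is None or r[1]<amin: return None
    p=onz(cam,r[0],hub[2]+.012)-hub; return np.arctan2(p[1],p[0]),np.hypot(p[0],p[1]),r[1]
E
python3 - <<'E'
from rig import manip
from h import *
ct,cs=manip.camera("top"),manip.camera("side")
def boss(c,box):
    x0,y0,x1,y1=box; g=cv2.GaussianBlur(c["image"],(3,3),0).max(2)[y0:y1,x0:x1]
    m=(g<85).astype(np.uint8); n,l,s,ce=cv2.connectedComponentsWithStats(m); i=1+s[1:,4].argmax()
    return ce[i]+[x0,y0],s[i,4]
bt,a1=boss(ct,(311,175,331,196)); bs,a2=boss(cs,(302,199,320,217)); print(bt,a1,bs,a2)
h,e=tri(ct,bt,cs,bs);print("boss",h.round(4),e)
pt,e2=tri(ct,(266+74/3.5,132+145/3.5),cs,(246+100/3.077,170+175/3.077)); print("pointer rough",pt.round(4),e2)
lt,e3=tri(ct,(266+262/3.5,132+244/3.5),cs,(246+284/3.077,170+92/3.077)); print("lug rough",lt.round(4),e3)
C=np.array([onz(ct,(266+x/3.5,132+y/3.5),.014) for x,y in((114,34),(353,106),(275,353),(35,275))])
print("plate",C.round(4).tolist(),C.mean(0).round(4),[np.linalg.norm(C[i]-C[i-1]).round(4) for i in range(4)])
d=(C[0]+C[3]-C[1]-C[2]); print("plate x dir deg",np.degrees(np.arctan2(d[1],d[0])))
hub=np.array([h[0],h[1],.072])
print("ptr dir",np.degrees(np.arctan2(*(pt-hub)[1::-1])),np.linalg.norm((pt-hub)[:2]))
for c in(ct,cs):
    r=lugang(c,hub); print("lug",np.degrees(r[0]),r[1:])
# wheel outline in the top view
for ang in(-108,-131): 
  for yaw in range(-180,180,45):
    p=[hub[0]+.04*np.cos(np.radians(ang)),hub[1]+.04*np.sin(np.radians(ang)),.13]
    R=cv2.Rodrigues(np.array([0,0,np.radians(yaw)]))[0]@np.diag([1.,-1,-1]); q=manip.solve_ik(p,cv2.Rodrigues(R)[0].ravel())
    print(ang,yaw,None if q is None else np.round(q,2))
E
```

```text
[320.80208333 185.19791667] 96 [310.5 208.5] 84
boss [ 5.277e-01 -5.000e-04  7.250e-02] 0.001616116374302662
pointer rough [0.5593 0.0948 0.0845] 0.0022392426295549783
lug rough [ 0.4811 -0.0577  0.0739] 0.001340788223210658
plate [[0.6628, 0.0661, 0.014], [0.6025, -0.1405, 0.014], [0.3899, -0.0741, 0.014], [0.4546, 0.131, 0.014]] [ 0.5274 -0.0044  0.014 ] [np.float64(0.2181), np.float64(0.2152), np.float64(0.2227), np.float64(0.215)]
plate x dir deg 73.11839171592837
ptr dir 71.6596221839922 0.1003832902784903
lug -128.60983798284354 (np.float64(0.07348934137285319), np.int32(30))
lug -126.68346046230762 (np.float64(0.0729677360069306), np.int32(31))
-108 -180 [-0.1   0.45  1.95 -0.    0.74 -1.67]
-108 -135 [-0.1   0.45  1.95 -0.    0.74 -2.45]
-108 -90 None
-108 -45 [-0.1   0.45  1.95 -0.    0.74  2.26]
-108 0 [-0.1   0.45  1.95 -0.    0.74  1.47]
-108 45 [-0.1   0.45  1.95 -0.    0.74  0.69]
-108 90 [-0.1   0.45  1.95 -0.    0.74 -0.1 ]
-108 135 [-0.1   0.45  1.95 -0.    0.74 -0.88]
-131 -180 [-0.08  0.44  1.98 -0.    0.73 -1.66]
-131 -135 [-0.08  0.44  1.98 -0.    0.73 -2.44]
-131 -90 None
-131 -45 [-0.08  0.44  1.98 -0.    0.73  2.27]
-131 0 [-0.08  0.44  1.98 -0.    0.73  1.49]
-131 45 [-0.08  0.44  1.98 -0.    0.73  0.7 ]
-131 90 [-0.08  0.44  1.98 -0.    0.73 -0.08]
-131 135 [-0.08  0.44  1.98 -0.    0.73 -0.87]
```

The boss height of 72.5 mm fits the 68+4 mm given, and the plate comes out at about 217 mm. The pointer is at about 72.5° and the lug at about -128°, in both views. Next: shut the gripper, go over the brake spot (r = 37 mm, opposite the pointer), and touch the wheel lightly to find the fingertip height.

```bash
cat >> h.py <<'E'
HUB=np.array([.5277,-.0008,.072]); PTR=np.radians(72.5)
def ori(yaw): return cv2.Rodrigues(cv2.Rodrigues(np.array([0,0,yaw]))[0]@np.diag([1.,-1,-1]))[0].ravel()
def pol(ang,r,z): return np.array([HUB[0]+r*np.cos(ang),HUB[1]+r*np.sin(ang),z])
BR=PTR-np.pi   # braking spot, opposite the pointer
E
python3 - <<'E'
from rig import manip
from h import *
T=manip.get_time
manip.command_gripper(0.0); print("shut",T(),manip.get_width())
manip.move_to(pol(BR,.037,.16),ori(PTR)); print("over",T())
manip.servo_line(pol(BR,.037,.114)); manip.hold(.1)
f0=np.mean([manip.get_contact_force() for _ in range(5)],0); print(T(),f0)
z=.114
while z>.088:
    z-=.0015; t=T(); manip.servo_line(pol(BR,.037,z),rate=.02); f=manip.get_contact_force()-f0
    print(round(z,4),round(T()-t,3),f.round(2),manip.get_position()[2].round(4))
    if f[2]>2.5: break
E
```

```text
shut 0.9667 0.0004227286165355978
over 3.4083
3.9667 [ 0.49961459 -0.20786986  0.97766039]
0.1125 0.25 [-0.47 -0.31  0.09] 0.113
0.111 0.25 [-1.37  0.66 -0.44] 0.111
0.1095 0.25 [-0.06  0.78 -1.44] 0.1094
0.108 0.25 [-0.27 -0.47 -0.89] 0.1079
0.1065 0.25 [ 0.03 -0.28 -0.79] 0.1064
0.105 0.25 [-0.73 -1.07 -0.37] 0.1049
0.1035 0.25 [-1.42  0.49 -0.38] 0.1034
0.102 0.25 [ 0.31 -0.36 -0.98] 0.1019
0.1005 0.25 [-0.79  0.31 -0.44] 0.1004
0.099 0.25 [-0.14  0.39 -0.38] 0.0989
0.0975 0.25 [ 0.44  0.23 -2.  ] 0.0974
0.096 0.25 [-1.09 -0.25 -1.39] 0.0959
0.0945 0.25 [ 0.1   0.37 -1.23] 0.0944
0.093 0.25 [-1.18 -0.05  8.56] 0.094
```

Contact is at TCP z ≈ 0.094 m, so the fingertip is 22 mm ahead as given, and the stiffness is about 9 N/mm. Next: flick the lug counter-clockwise, lift clear, hover over the brake spot and track the lug.

```bash
python3 - <<'E'
from rig import manip
from h import *
import json
T=manip.get_time
manip.servo_line(pol(BR,.037,.125),rate=.1)
r=lugang(manip.camera("side"),HUB); L=r[0]; print("lug",np.degrees(L),r[1:])
t=np.array([-np.sin(L),np.cos(L),0]); o=ori(L+np.pi)
P=lambda s,z:pol(L,.070,z)+s*t
manip.move_to(P(-.032,.125),o); manip.servo_line(P(-.032,.099),rate=.08); print("ready",T(),manip.get_position(),P(-.032,.099))
manip.servo_line(P(.022,.099),rate=.15); t0=T(); f=manip.get_contact_force(); print("pushed",t0,f)
manip.servo_line(P(.022,.125),rate=.15); print("up",T())
S=[]
def look():
    t=T(); r=lugang(manip.camera("side"),HUB)
    S.append([t]+(list(map(float,r)) if r else [None]*3))
for _ in range(4): look()
manip.servo_line(pol(BR,.037,.125),ori(PTR),rate=.15); print("over",T())
for _ in range(12): look()
c=manip.camera("side"); cv2.imwrite("pics/s1.png",c["image"][:,:,::-1]); print(T())
json.dump([t0,S],open("S.json","w"))
for s in S: print(s[0].__round__(3),None if s[1] is None else (round(np.degrees(s[1]),1),round(s[2],4),s[3]))
E
```

```text
lug -127.7163664725144 (np.float64(0.0719982561181056), np.int32(36))
ready 8.875 [ 0.45972615 -0.03658281  0.09858797] [ 0.45956373 -0.03659732  0.099     ]
pushed 9.3833 [-0.24230672  0.21756888  0.21746816]
up 9.7083
over 10.4083
11.0583
9.708 (np.float64(69.0), 0.0702, 44.0)
9.758 (np.float64(83.8), 0.0697, 43.0)
9.808 (np.float64(98.9), 0.0691, 44.0)
9.858 (np.float64(113.7), 0.0699, 43.0)
10.408 None
10.458 None
10.508 (np.float64(-61.7), 0.0736, 24.0)
10.558 (np.float64(-48.5), 0.0744, 29.0)
10.608 (np.float64(-35.1), 0.0735, 27.0)
10.658 (np.float64(-22.1), 0.0738, 31.0)
10.708 (np.float64(-8.7), 0.0739, 31.0)
10.758 (np.float64(4.8), 0.0739, 33.0)
10.808 (np.float64(18.2), 0.0729, 35.0)
10.858 (np.float64(31.7), 0.0733, 39.0)
10.908 (np.float64(45.2), 0.0717, 39.0)
10.958 (np.float64(58.8), 0.0707, 41.0)
```

The wheel coasts at about 4.7 rad/s. I'll let it slow down while tracking it, then brake with a predicted lead.

```bash
python3 - <<'E'
from rig import manip
from h import *
import json
T=manip.get_time
t0,S=json.load(open("S.json")); S=[s for s in S if s[1] is not None]
manip.servo_line(pol(BR,.037,.0975),rate=.1); print("hover",T())
th=[S[0][1]]; 
def add(t,a):   # unwrap with the last known speed
    if len(TT)>=4:
        k=min(len(TT),14); p=np.polyfit(np.array(TT[-k:])-t,AA[-k:],1); pred=p[1]
    else: pred=AA[-1]+4.9*(t-TT[-1]) if AA else a
    TT.append(t); AA.append(a+2*np.pi*round((pred-a)/(2*np.pi)))
TT,AA=[],[]
for s in S: add(s[0],s[1])
def look():
    t=T(); r=lugang(manip.camera("side"),HUB)
    if r and .066<r[1]<.078: add(t,r[0])
while T()<16.5: look(); manip.hold(.07)
while True:
    look(); n=T(); sel=np.array(TT)>n-3
    p=np.polyfit(np.array(TT)[sel]-n,np.array(AA)[sel],2); w=p[1]
    lead=.24; ph=(PTR-p[2])%(2*np.pi)/w   # time until the lug is at the pointer
    if .0<=ph-lead<.12: manip.hold(max(ph-lead,.001)) ; break
    if n>24: print("late"); break
print("brake",T(),"w",w,"acc",2*p[0],"turns",(AA[-1]-AA[0])/6.283, "res",np.std(np.polyval(p,np.array(TT)[sel]-n)-np.array(AA)[sel]))
manip.servo_line(pol(BR,.037,.0933),rate=.1)
for _ in range(4):
    t=T(); c=manip.camera("side"); r=lugang(c,HUB); print(t,np.degrees(r[0]) if r else None, r)
print(manip.get_contact_force(),manip.get_position())
cv2.imwrite("pics/s2.png",c["image"][:,:,::-1]); d=manip.camera("top"); cv2.imwrite("pics/t2.png",d["image"][:,:,::-1])
a=c["image"][170:280,246:376][:,:,::-1];b=d["image"][132:242,266:376][:,:,::-1]
o=np.zeros((385,785,3),np.uint8);o[:,:385]=cv2.resize(b,(385,385));o[:338,385:]=cv2.resize(a,(400,338));cv2.imwrite("pics/crop2.png",o)
E
```

```text
hover 11.4833
brake 16.825 w 3.6013557602003363 acc -0.20321706737740614 turns 4.796017212554614 res 0.0386306952642517
17.075 39.056226984932124 (np.float64(0.6816597542933234), np.float64(0.07198746255101598), np.int32(38))
17.125 39.11337264871909 (np.float64(0.6826571342796436), np.float64(0.07164134526144413), np.int32(37))
17.175 39.11337264871909 (np.float64(0.6826571342796436), np.float64(0.07164134526144413), np.int32(37))
17.225 38.98280772872619 (np.float64(0.6803783465381645), np.float64(0.07152867139082847), np.int32(38))
[ 0.48402295 -0.44451478  7.73485175] [ 0.51794261 -0.03624418  0.09403417]
```

View pics/crop2.png

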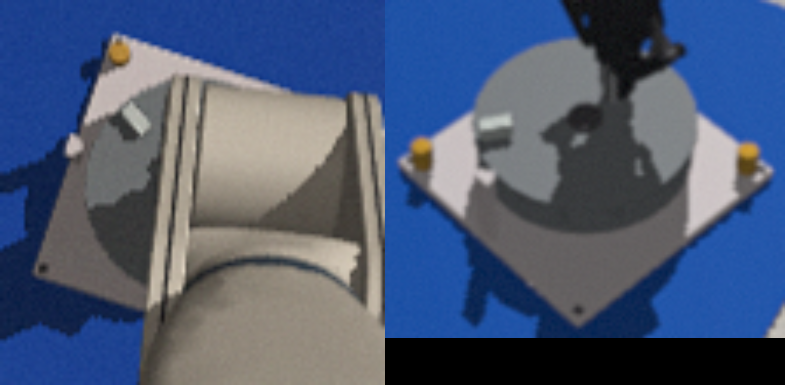

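The wheel stopped with its lug at 39° (side crop (495,128)). The pointer at (486,176) is about 33° further counter-clockwise. I'll drag the wheel along the arc with the finger still pressing, then check.

```bash
cat >> h.py <<'E'
def drag(manip,a0,a1,z=.0933,r=.037):
    n=max(1,int(np.ceil(abs(a1-a0)/np.radians(6))))
    for a in np.linspace(a0,a1,n+1)[1:]: manip.servo_line(pol(a,r,z),ori(a+np.pi),rate=.04)
    return a1
def report(manip,name):
    c=manip.camera("side");d=manip.camera("top")
    for k,x in(("side",c),("top",d)):
        r=lugang(x,HUB); print(k,None if r is None else (np.degrees(r[0]).round(2),r[1].round(4),r[2]))
    u,v=lugpix(c["image"],c,HUB),lugpix(d["image"],d,HUB)
    if u and v:
        p,e=tri(c,u[0],d,v[0]); q=p-HUB; print("tri",p.round(4),e.round(4),np.degrees(np.arctan2(q[1],q[0])).round(2))
    a=c["image"][195:255,256:326][:,:,::-1];b=d["image"][140:215,271:336][:,:,::-1]
    o=np.zeros((450,790,3),np.uint8);o[:,:390]=cv2.resize(b,(390,450),interpolation=2);o[:343,390:]=cv2.resize(a,(400,343),interpolation=2);cv2.imwrite(name,o)
    print(manip.get_time(),manip.get_contact_force(),manip.get_position())
E
python3 - <<'E'
from rig import manip
from h import *
drag(manip,BR,BR+np.radians(33)); manip.hold(.1); report(manip,"pics/crop3.png")
E
```

```text
side None
top (np.float64(-31.53), np.float64(0.0701), np.int32(251))
19.025 [ 0.9813732  -1.20605103  7.54505251] [ 0.53881329 -0.03662589  0.09402925]
```

View pics/crop3.png

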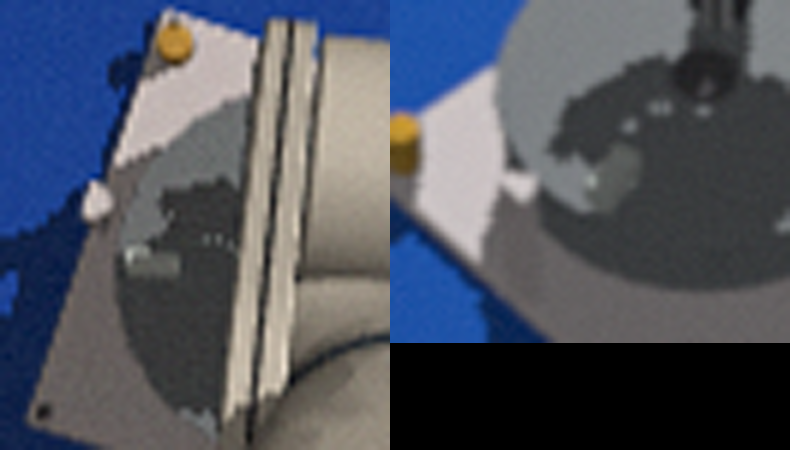

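The lug overshot and is now in shadow: top crop about (153,265), side crop about (612,178). The pointer is at (97,203) in the top crop and (520,185) in the side crop. I'll compute the angle and check whether the wheel is actually still.

```bash
python3 - <<'E'
from rig import manip
from h import *
c=manip.camera("side");c2=None
d=manip.camera("top")
for nm,x,uv,z in(("top ctr",d,(271+153/6,140+265/6),.086),("side ctr",c,(256+(612-390)/5.714,195+172/5.714),.083)):
    p=onz(x,uv,z)-HUB; print(nm,np.degrees(np.arctan2(p[1],p[0])),np.hypot(p[0],p[1]))
for _ in range(2):
    manip.hold(.1); e=manip.camera("side")
    print(np.abs(e["image"][195:255,256:326].astype(int)-c["image"][195:255,256:326]).mean(), manip.get_time())
i=c["image"].astype(int)
print("lug colour",i[226,295],i[225,296],"shade",i[235,310],i[215,290],"wheel lit",i[232,287])
E
```

```text
top ctr 89.64177562083312 0.0683885392221743
side ctr 87.84047801174944 0.07175900192573303
1.7446825396825396 19.275
1.7684126984126984 19.425
lug colour [87 90 87] [87 90 89] shade [59 58 62] [60 61 63] wheel lit [56 58 60]
```

It's still, at about 88.5°: the wheel turned roughly 1.5 times the finger's arc. I'll drag back in small slow steps, using a brightness- and tint-based look.

```bash
cat >> h.py <<'E'
def tint(cam):
    """lug angle from its greenish tint in the annulus 60-84 mm, near the pointer; lit or in shade"""
    im=cv2.GaussianBlur(cam["image"].astype(np.float32),(0,0),1.0); g=(im[...,1]-im[...,2])/im.mean(2)
    w=[]
    for a in np.radians(np.arange(40,112,1.)):
        w.append(np.mean([g[tuple(np.round(proj(cam,pol(a,r,HUB[2]+.014))).astype(int)[::-1])] for r in np.arange(.061,.084,.003)]))
    w=np.array(w)-np.median(w); s=np.convolve(w,np.ones(9)/9,"same"); i=s.argmax()
    return 40+np.average(np.arange(max(0,i-7),min(72,i+8)),weights=np.clip(w[max(0,i-7):i+8],1e-6,None)), s[i]/s.std()
E
python3 - <<'E'
from rig import manip
from h import *
a=BR+np.radians(33)
print(tint(manip.camera("side")),tint(manip.camera("top")))
for k in range(2):
    a=drag(manip,a,a-np.radians(4.5)); print(tint(manip.camera("side")),tint(manip.camera("top")),manip.get_time(),manip.get_contact_force())
report(manip,"pics/crop4.png")
E
```

```text
(np.float64(88.22467744287846), np.float64(2.8259410773879514)) (np.float64(88.09653790880517), np.float64(2.904488386448246))
(np.float64(84.11938224554143), np.float64(2.7371883863202293)) (np.float64(84.01021251587292), np.float64(3.1492151954274337)) 19.875 [ 0.52546036 -0.95659163  9.19158317]
(np.float64(80.08444900673717), np.float64(2.688052732148764)) (np.float64(80.20543943167274), np.float64(2.8805953174689445)) 20.225 [0.27659353 0.05787313 8.49935072]
side (np.float64(77.21), np.float64(0.0711), np.int32(33))
top (np.float64(-36.26), np.float64(0.069), np.int32(289))
tri [ 0.612  -0.0484 -0.08  ] 0.014 -29.44
20.325 [ 1.58612268 -1.24307674  8.08244398] [ 0.53293887 -0.03778301  0.09403622]
```

View pics/crop4.png

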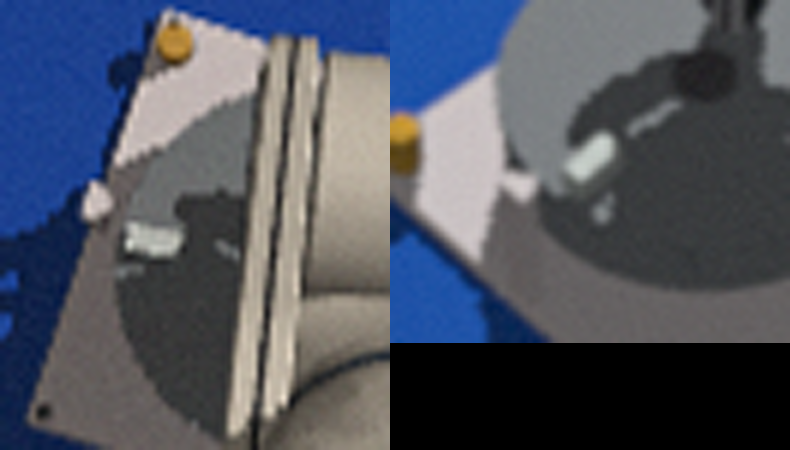

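The detector works: both views now give about 80° (top crop lug (153,240), pointer (97,203)). Another 7.5° or so clockwise is needed.

```bash
python3 - <<'E'
from rig import manip
from h import *
a=BR+np.radians(24)
for k in range(4):
    ts=np.mean([tint(manip.camera(n))[0] for n in("side","top")]); e=ts-72.5; print(ts)
    if abs(e)<.8: break
    a=drag(manip,a,a-np.radians(np.clip(e*1.05,-4.5,4.5)))
print("a",np.degrees(a-BR)); manip.hold(.1); print(tint(manip.camera("side")),tint(manip.camera("top"))); report(manip,"pics/crop5.png")
E
```

```text
80.13030910906554
76.42045067441282
72.10811175149536
a 15.383526791866537
(np.float64(72.9675800797325), np.float64(2.6832526186459953)) (np.float64(72.0718760711544), np.float64(3.0571360862158476))
side (np.float64(69.1), np.float64(0.0714), np.int32(40))
top (np.float64(-40.84), np.float64(0.0677), np.int32(327))
tri [ 0.6123 -0.0482 -0.0708] 0.029 -29.27
21.425 [-0.15968602 -0.31433761  8.8736468 ] [ 0.52734208 -0.03796576  0.09401073]
```

View pics/crop5.png

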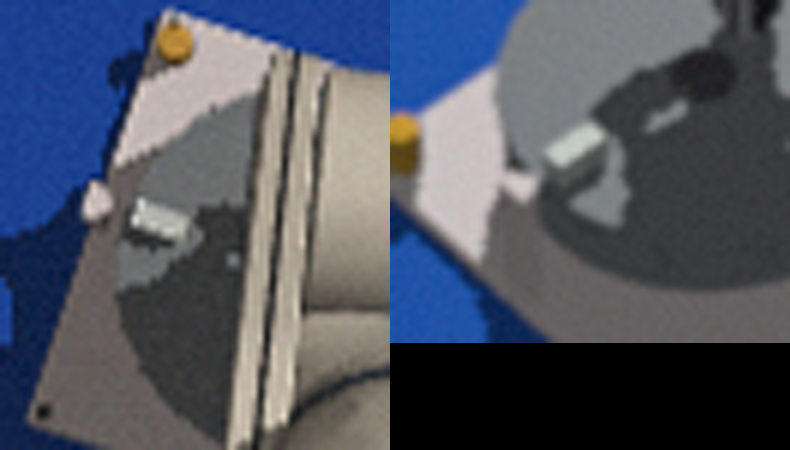

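The lug is nearly in line: in the top crop the lug's top face is at (161,217) and the pointer at (97,203); in the side crop they are at (576,145) and (520,185). One precise check, triangulating the lug's top face and the pointer.

```bash
python3 - <<'E'
from rig import manip
from h import *
c=manip.camera("side");d=manip.camera("top")
def blob(cam,box,th):
    x0,y0,x1,y1=box; g=cam["image"].min(2)[y0:y1,x0:x1]
    n,l,s,ce=cv2.connectedComponentsWithStats((g>th).astype(np.uint8)); i=1+s[1:,4].argmax(); return ce[i]+[x0,y0],s[i,4]
D=lambda p:(np.degrees(np.arctan2(p[1]-HUB[1],p[0]-HUB[0])).round(2),np.hypot(*(p-HUB)[:2]).round(4))
ls,lt=blob(c,(280,212,298,230),150),blob(d,(290,168,306,184),150)
ps,pt=blob(c,(273,221,283,232),150),blob(d,(282,166,292,179),150)
print(ls,lt,ps,pt)
for n,a,b,z in(("lug",ls,lt,.086),("ptr",ps,pt,.084)):
    p,e=tri(c,a[0],d,b[0]); print(n,p.round(4),e.round(4),D(p),"side",D(onz(c,a[0],z)),"top",D(onz(d,b[0],z)))
print("bosstop top view",onz(d,(320.8,185.2),.076).round(4),"side",onz(c,(310.5,208.0),.076).round(4))
for ang in(72.5,):
  for cam,n in((c,"side"),(d,"top")): print(n,"expected lug",proj(cam,pol(np.radians(ang),.072,.086)).round(1),"post",proj(cam,pol(np.radians(ang),.1,.086)).round(1))
E
```

```text
(array([287.65 , 219.775]), np.int32(40)) (array([297.03225806, 176.03225806]), np.int32(31)) (array([275.79166667, 225.875     ]), np.int32(48)) (array([286.625 , 173.0625]), np.int32(16))
lug [0.5517 0.0667 0.0855] 0.0015 (np.float64(70.39), np.float64(0.0717)) side (np.float64(70.19), np.float64(0.0724)) top (np.float64(70.84), np.float64(0.0711))
ptr [0.5621 0.0971 0.0885] 0.0072 (np.float64(70.64), np.float64(0.1038)) side (np.float64(67.41), np.float64(0.1042)) top (np.float64(71.86), np.float64(0.1017))
bosstop top view [ 0.5267 -0.0007  0.076 ] side [0.5277 0.0011 0.076 ]
side expected lug [288.6 220.4] post [279.6 226.7]
top expected lug [296.5 176.6] post [287.  173.5]
```

The lug's top face is at about 70.5° and the pointer at 72-73°. I'll nudge 1.5° counter-clockwise and recheck.

```bash
python3 - <<'E'
from rig import manip
from h import *
def blob(cam,box,th):
    x0,y0,x1,y1=box; g=cam["image"].min(2)[y0:y1,x0:x1]
    n,l,s,ce=cv2.connectedComponentsWithStats((g>th).astype(np.uint8)); i=1+s[1:,4].argmax(); return ce[i]+[x0,y0]
def ang():
    c=manip.camera("side");d=manip.camera("top"); p,e=tri(c,blob(c,(280,212,298,230),150),d,blob(d,(290,168,306,184),150)); q=p-HUB
    return np.degrees(np.arctan2(q[1],q[0])),e
a=BR+np.radians(15.3835)
print(ang()); a=drag(manip,a,a+np.radians(1.5)); manip.hold(.2)
for _ in range(3): print(ang())
print(manip.get_contact_force(),manip.get_time(),manip.get_joint_vel().round(4) if hasattr(manip.get_joint_vel(),'round') else manip.get_joint_vel())
report(manip,"pics/crop6.png")
E
```

```text
(np.float64(70.39467282077989), np.float64(0.0014568377517982453))
(np.float64(71.62381003213052), np.float64(0.0014570659542128177))
(np.float64(71.6210131455512), np.float64(0.0017090572438280128))
(np.float64(71.66540564877492), np.float64(0.0017337856332647428))
[-0.14049911  0.90107495  9.58298881] 22.375 [-0.0016 -0.0002 -0.0001 -0.0009 -0.0006 -0.0008]
side (np.float64(70.64), np.float64(0.0706), np.int32(39))
top (np.float64(-39.65), np.float64(0.0681), np.int32(322))
tri [ 0.6121 -0.0483 -0.0719] 0.0252 -29.33
22.475 [ 0.13091157 -0.98300702  8.41241025] [ 0.52831457 -0.03798014  0.09402315]
```

View pics/crop6.png

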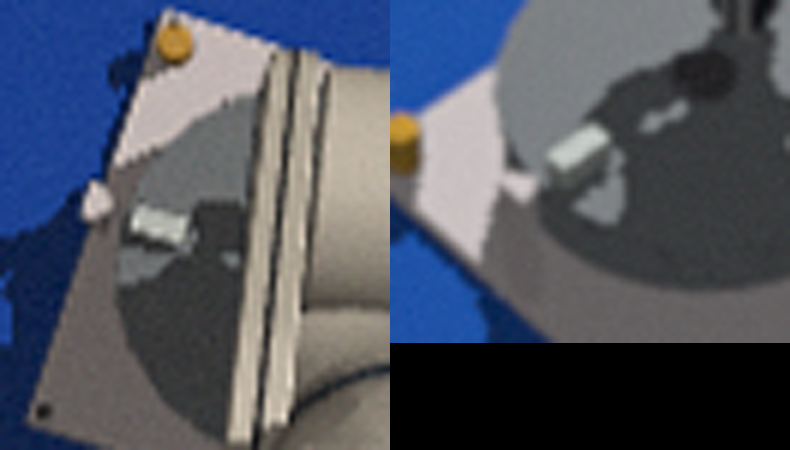

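The lug at (160,226) lines up with the pointer at (97,203) to within about 1°. The wheel is still, the finger presses at about 8.5 N, and the fan and spacers haven't moved.

```bash
python3 -c "
from rig import manip
print(manip.sign_off())"
```

```text
the job is handed in; nothing more can be done
None
```

I flicked the wheel and it coasted untouched for about 7.5 s. I then braked it with a fingertip, dragged it into line with the pointer (within about 1° by the cameras), and handed the job in at about 22.5 s with the finger still holding it; I haven't seen the verdict.

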